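# Find the loose clamp bolt and hold its nut cover open

## Task

One of the three clamp bolts on the linear stage has worked loose and is to be re-secured: first set the threadlocker bottle down upright in the steel tray, well inside the rim, and let go of it. Then tap the bolt heads firmly downwards one after another until you find the one that sinks, pushing it right down to its seat, and lift the hinged cover behind that bolt by its tab, at least 45 degrees open, keeping the other covers shut and leaving everything else on the bench where it is. Finish while still holding that cover up with the gripper: it falls shut if let go.

Things in the scene. Friction and masses are not known exactly. Their poses are not given: they have to be found in the camera images.
- block: Fixed aluminium clamp block, 130 (x) x 280 (y) x 40 mm high, with a linear stage (rails, motor, to 76 mm high) 68 to 172 mm behind its centre. Origin: centre of its underside; x away from the robot, y along the row of bolts, z up. Three equal bolts, 90 mm apart, in a row 42 mm in front of its centre; behind each its own cover. A nut and a dowel lie loose between the bolts.
- bolt1 (a joint): How far the right-hand (-y end of the block) bolt has sunk, m: 0 as found, 0.007 fully down on its seat. A tight bolt stands firm (gives under 0.002 at 25 N); the loose one slides down under about 4 N and stays down. The three look the same at the start; any may be the loose one.
- bolt1_top (a point): Centre of the top face of the right-hand (-y end of the block) bolt's round steel head, 24 mm across and 12 mm high, top 59 mm above the bench, the head's underside 7 mm above the block. Sinks with the bolt.
- cover1 (a joint): Opening angle of the right-hand (-y end of the block) cover, rad: 0 closed, growing as the front edge is lifted, stop at 1.3. Weight and a light spring shut it whenever it is let go (about 1 N at the tab).
- cover1_tab (a point): Tab of the right-hand (-y end of the block) cover, centre line, 10 mm below its tip. Black flap 58 (x) x 40 (y) mm, top 50 mm above the bench; upright tab near its front, 53 mm behind the bolt, 16 (x) x 12 (y) mm, from 50 to 84 mm up. Hinge line: along block y, 47 mm behind (+x) and 29 mm below this point when shut; opening swings the tab up and away from the robot. Axes as the block's when shut.
- bolt2 (a joint): How far the middle bolt has sunk, m: 0 as found, 0.007 fully down on its seat. A tight bolt stands firm (gives under 0.002 at 25 N); the loose one slides down under about 4 N and stays down. The three look the same at the start; any may be the loose one.
- bolt2_top (a point): Centre of the top face of the middle bolt's round steel head, 24 mm across and 12 mm high, top 59 mm above the bench, the head's underside 7 mm above the block. Sinks with the bolt.
- cover2 (a joint): Opening angle of the middle cover, rad: 0 closed, growing as the front edge is lifted, stop at 1.3. Weight and a light spring shut it whenever it is let go (about 1 N at the tab).
- cover2_tab (a point): Tab of the middle cover, centre line, 10 mm below its tip. Black flap 58 (x) x 40 (y) mm, top 50 mm above the bench; upright tab near its front, 53 mm behind the bolt, 16 (x) x 12 (y) mm, from 50 to 84 mm up. Hinge line: along block y, 47 mm behind (+x) and 29 mm below this point when shut; opening swings the tab up and away from the robot. Axes as the block's when shut.
- bolt3 (a joint): How far the left-hand (+y end of the block) bolt has sunk, m: 0 as found, 0.007 fully down on its seat. A tight bolt stands firm (gives under 0.002 at 25 N); the loose one slides down under about 4 N and stays down. The three look the same at the start; any may be the loose one.
- bolt3_top (a point): Centre of the top face of the left-hand (+y end of the block) bolt's round steel head, 24 mm across and 12 mm high, top 59 mm above the bench, the head's underside 7 mm above the block. Sinks with the bolt.
- cover3 (a joint): Opening angle of the left-hand (+y end of the block) cover, rad: 0 closed, growing as the front edge is lifted, stop at 1.3. Weight and a light spring shut it whenever it is let go (about 1 N at the tab).
- cover3_tab (a point): Tab of the left-hand (+y end of the block) cover, centre line, 10 mm below its tip. Black flap 58 (x) x 40 (y) mm, top 50 mm above the bench; upright tab near its front, 53 mm behind the bolt, 16 (x) x 12 (y) mm, from 50 to 84 mm up. Hinge line: along block y, 47 mm behind (+x) and 29 mm below this point when shut; opening swings the tab up and away from the robot. Axes as the block's when shut.
- bottle_mid (a point): Centre, half-way up, of the threadlocker bottle: upright white plastic bottle with a paper label and black cap, straight body 38 mm across, narrowing to the neck above 56 mm, 90 mm high over all, about 0.09 kg, standing on the bench; z is the bottle's axis.
- tray: The fixed shallow square steel tray, 120 x 120 mm, rim 14 mm high, walls 4 mm, floor 4 mm thick. Origin: centre of its underside, on the bench.
- spare_nut: Bystander, to be left alone: spare nut, 19 mm across, 9 mm high, on the block between bolts 1 and 2. Origin at its underside.
- dowel: Bystander, to be left alone: brass dowel, 14 mm across, 16 mm high, standing on the block between bolts 2 and 3. Origin at its underside.
- driver: Bystander, to be left alone: screwdriver with orange handle lying in front of the block. Origin at its underside.
- spool: Bystander, to be left alone: grey wire spool, 80 mm across, 52 mm high. Origin at its underside.
- mug: Bystander, to be left alone: white mug, 80 mm across, 90 mm high. Origin at its underside.
There are look-alikes about, which are no part of the job. What is shaped like the part that bears bottle_mid but purple or yellow is not meant. There is more than one size of the tray; the one meant has the size given above.

How it is judged:
By the outcome, as a careful person would: the job done as asked, in the order asked, and still so for the second after the job is handed in, while the arm keeps its last pose, push and grip.
It also fails if it takes over 72 s, if anything falls off the work surface, if the arm or the gripper's body presses on something with over 40 N, if the wrist force passes 120 N, or if a joint passes its speed limit or range.

## Robot

A 7-joint arm with a two-finger parallel gripper is mounted at the origin on the work surface. World frame = base frame: x ahead of the robot, y to its left, z up, the work surface at z = 0. Lengths are in m, angles in rad, forces in N, time in s.
With the tool pointing down it reaches from about 0.425 to 0.925 m from the base axis. Payload 6.8 kg.
Tool frame: the origin (TCP) lies at the very end of the fingers, on their centre line; the grasp point (between the pads) lies 19 mm behind it; z points along the fingers, y is the line along which they close (so a half turn about z gives the same grasp; the last joint's range is limited). The gripper opens to 85 mm and grips with 20 to 120 N. Pads are 22 mm wide; open, the fingers measure 114 mm over their backs; the gripper's body (76 mm by 85 mm) begins 54 mm behind the grasp point. The pads swing forward as they close: fully open they stand 13 mm farther back than shut.
Start: joints at [-0.108, 0.477, 0.022, 1.555, -0.011, 1.109, -0.083], TCP at [0.675, 0, 0.231] pointing down, gripper open.
Joint ranges: [-2.96, 2.96], [-0.34, 2.1], [-1.41, 1.46], [0.24, 2.44], [-1.37, 4.51], [0.17, 1.92], [-2.96, 2.96]. Speed limits (rad/s): [2.39, 2.39, 3.14, 3.14, 3.14, 3.14, 3.14].

## Interface

Orientations are given as a unit quaternion [w, x, y, z].
In Python, from station import get_obs, read_camera, hand_in gives the robot as it stands.
- The arm moves only by the tool arm_command, never from a script. Its argument "commands" is one flat list of numbers, 7 for each row, row after row: the shift along the tool's x, y, z in m, then the turn, a rotation vector about the tool's x, y, z in degrees, then the opening, from 0 (shut) to 1 (fully open). In form: [tx, ty, tz, rx, ry, rz, fingers, tx, ty, tz, rx, ry, rz, fingers, ...]. A call has 1 to 8 rows; each row is the pose to reach, as a shift and turn from the pose commanded when the call began, along the tool's axes at that moment; what a row does not reach only later rows make up. A row lasts 1/10 s, in which the tool goes at most 50 mm and 8.59 degrees, less where a joint would pass 70% of its speed; a pose out of reach is approached as far as the arm can. A call with a gripper value outside its range is refused whole. The fingers move at their own pace and stop on an object; "force" is the grip in N (left out, the last holds). Time passes only in rows, so rows that repeat a pose let the fingers close. It gives the time, the measured TCP pose, the force, the opening and the grip force at its end, in the units of the state.
- get_obs(): the state, without advancing time (a new reading comes with each control period).
- read_camera(name): name is "scene" or "side" or "wrist"; returns a dict with "img" (400x640x3 uint8, red, green, blue), "camera_matrix" (3x3 intrinsics, pixels), "pose" (4x4, takes a point from camera to world coordinates). Camera axes: x right, y down, z forward; pixel columns grow to the right and rows downward; lengths in m; the calibration is good to about 2 mm. The wrist camera is an equidistant fisheye: a pixel r from the principal point sees the ray r / f radians off the axis. A picture is of the moment at which its call begins. There is no depth.
- hand_in(): hands the job in; it is judged then, once.
The state is a dict: "t": time; "q": joint angles; "joint_vel": joint speeds; "joint_torque": joint torques, N m; "eef_pos": TCP position; "tool_rot": TCP orientation; "contact_force": force on the tool from outside, world axes, zero at the start; "torque": the same for the moment, N m; "gripper_width": opening from 0.0 (shut) to 1.0 (fully open); "grasp_force": force on a finger pad.
Only numpy, scipy, OpenCV 4.12 (cv2) and the standard library are available. Lean on these libraries where they do the work, as an engineer would, in place of code of your own. Each camera call takes 0.05 s, during which the arm holds its last target. There are 200 camera calls.

## Working session

There is one attempt and no reset: what is moved stays moved. The work goes in short steps, Python scripts to look and compute and a tool call to move; the robot and the scene stay as the last step left them, time stands still between calls to the robot, and variables do not carry over. Pictures are saved under pics/ and viewed, at most 10 in all, crops included, and the job is handed in when it is done.

Besides the shell and the picture viewer there is one more tool, called after "Request:" as name(argument=value, ...), one argument or row to a line, values as JSON. arm_command: Moves the arm, as the interface text tells. Its arguments: {"type":"object","properties":{"commands":{"type":"array","items":{"type":"number"}},"force":{"type":"number"}},"required":["commands"]}

```bash
mkdir -p pics; ls
python3 - <<'E'
from station import *
import cv2,numpy as np
o=get_obs();print(o)
for n in("scene","side"):
    c=read_camera(n);cv2.imwrite(f"pics/{n}0.png",c["img"][:,:,::-1]);print(n,c["camera_matrix"],c["pose"])
    np.savez(f"pics/{n}0.npz",**c)
E
```

```text
pics
{'t': 0.0, 'q': array([-0.10810079,  0.47777202,  0.02232143,  1.55644305, -0.01153269,
        1.10930236, -0.08313081]), 'joint_vel': array([ 9.23949090e-04,  4.08535924e-04,  4.29706976e-05, -3.79047793e-04,
       -1.14988705e-03,  6.49164109e-05, -9.94534150e-04]), 'joint_torque': array([-5.45967814e-04, -5.96443820e+01,  1.60769675e+00, -2.81194621e+01,
        1.24063640e-02,  9.39900521e-03,  2.20753498e-05]), 'eef_pos': array([6.74411028e-01, 6.97885365e-06, 2.30347730e-01]), 'tool_rot': array([-6.00986704e-04,  7.07108848e-01,  7.07104144e-01, -6.68298602e-04]), 'contact_force': array([0.22684171, 0.13687324, 0.34013092]), 'torque': array([-4.16238135e-02,  9.27086721e-05,  1.30171332e-03]), 'grasp_force': 0.0, 'gripper_width': 1.0023232684412482}
scene [[386.80085243   0.         318.86068039]
 [  0.         386.80085243 198.61513432]
 [  0.           0.           1.        ]] [[-0.60271003  0.46776602 -0.64647937  1.17940906]
 [ 0.79783375  0.33882643 -0.49865615  0.50081979]
 [-0.0142101  -0.81632812 -0.57741361  0.65463246]
 [ 0.          0.          0.          1.        ]]
side [[510.9184474    0.         312.15323807]
 [  0.         510.9184474  206.74339651]
 [  0.           0.           1.        ]] [[-0.83526792 -0.44143002  0.32782166  0.04343302]
 [-0.54962648  0.65357659 -0.52033487  0.79176911]
 [ 0.01543487 -0.61479849 -0.78853318  1.21769977]
 [ 0.          0.          0.          1.        ]]
```

View pics/scene0.png

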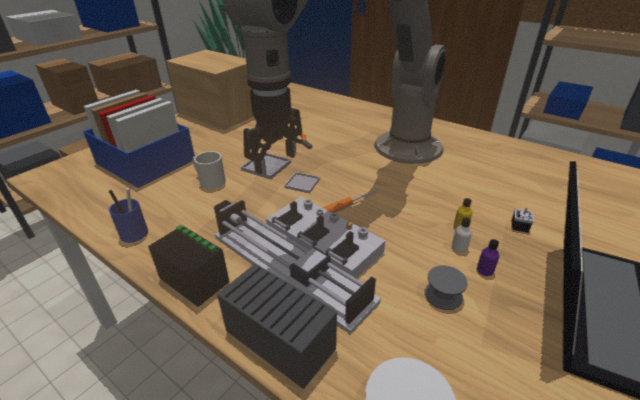

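View pics/side0.png

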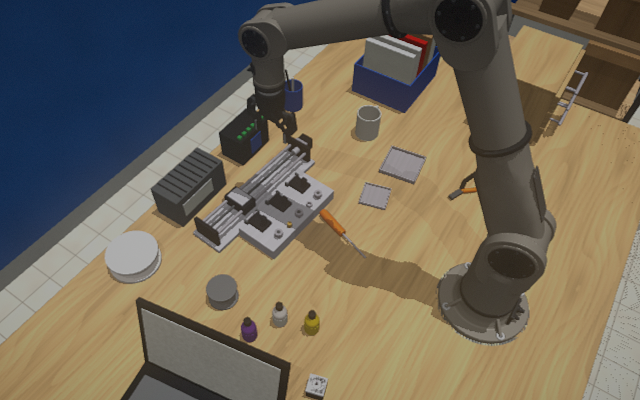

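The scene view shows the white bottle at (461,238) between the yellow and purple ones. The side view shows it at (279,315), with the big tray at (403,164), a smaller tray at (375,195), and the block with three bolts along (250–335, 190–240).

```bash
cat > h.py <<'E'
import numpy as np,cv2
from scipy.spatial.transform import Rotation as R
def load(n): return dict(np.load(f"pics/{n}.npz"))
def onplane(c,u,v,z):
    K=c["camera_matrix"];P=c["pose"]
    d=P[:3,:3]@np.linalg.solve(K,[u,v,1]);return P[:3,3]+d*(z-P[2,3])/d[2]
def proj(c,X):
    P=c["pose"];X=np.atleast_2d(X);p=(X-P[:3,3])@P[:3,:3];q=p@c["camera_matrix"].T;return q[:,:2]/q[:,2:]
E
python3 - <<'E'
from h import *
c=load("side0")
a=c["img"][:,:,::-1]
cv2.imwrite("pics/c1.png",cv2.resize(a[140:270,200:360],None,fx=5,fy=4.6*5/4.6*0.92,interpolation=cv2.INTER_CUBIC)[:598])
cv2.imwrite("pics/c1.png",cv2.resize(a[150:265,205:345],None,fx=5,fy=5,interpolation=cv2.INTER_CUBIC))
for n,u,v,z in [("bottle",279,315,.045),("tray",403,164,0),("small",375,195,0)]: print(n,onplane(c,u,v,z))
c=load("scene0")
for n,u,v,z in [("bottle",461,238,.045),("tray",266,165,0)]: print(n,onplane(c,u,v,z))
E
```

```text
bottle [0.41124123 0.35040001 0.045     ]
tray [ 0.40198696 -0.32376591  0.        ]
small [ 0.41421693 -0.15868717  0.        ]
bottle [0.42823213 0.34425996 0.045     ]
tray [ 0.39471959 -0.32587184  0.        ]
```

View pics/c1.png

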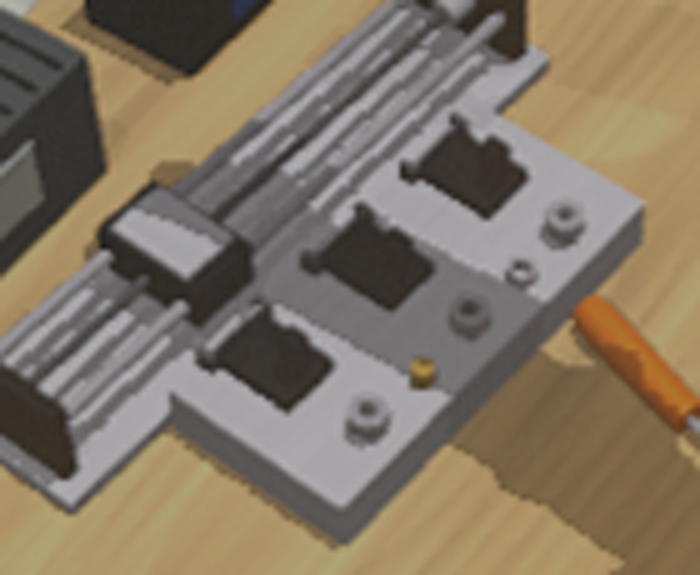

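The crop shows the bolt head tops at (366,405), (472,303) and (565,210). The front corners of the block are at (342,508) and (643,208), and the nut and dowel sit between the bolts. I'll fit the block pose.

Run:
```python
from h import *
from scipy.optimize import least_squares
c=load("side0")
px=np.array([(366,405),(472,303),(565,210),(342,508),(643,208),(172,398)])/5+[205,150]-0.4
L=np.array([(-.042,.09,.059),(-.042,0,.059),(-.042,-.09,.059),(-.065,.14,.04),(-.065,-.14,.04),(.065,.14,.04)])
def W(p,L): 
    r=np.array([[np.cos(p[2]),-np.sin(p[2])],[np.sin(p[2]),np.cos(p[2])]]);o=L.copy();o[:,:2]=L[:,:2]@r.T+p[:2];return o
s=least_squares(lambda p:(proj(c,W(p,L))-px).ravel(),[.65,.05,0])
print(s.x,np.degrees(s.x[2]));print(s.fun.reshape(-1,2).round(1));print(W(s.x,L)[:3])
T=np.array([(.011,y,.074) for y in(.09,0,-.09)]);print(W(s.x,T))
print((proj(c,W(s.x,T))-[205,150])*5)
print("scene", proj(load("scene0"),W(s.x,L[:3])))
a=c["img"][:,:,::-1]
t=cv2.resize(a[140:215,350:430],None,fx=4,fy=4,interpolation=cv2.INTER_CUBIC);b=cv2.resize(a[295:345,230:330],None,fx=4,fy=4,interpolation=cv2.INTER_CUBIC)
s=load("scene0")["img"][:,:,::-1]
b2=cv2.resize(s[195:275,440:510],None,fx=4,fy=4,interpolation=cv2.INTER_CUBIC)
t2=cv2.resize(s[140:200,230:330],None,fx=4,fy=4,interpolation=cv2.INTER_CUBIC)
o=np.zeros((560,720,3),np.uint8);o[:300,:320]=t;o[305:505,:400]=b;o[240:560,410:690]=b2;o[:240,320:720]=t2;cv2.imwrite("pics/c2.png",o)
```

```text
[ 0.59031314  0.05941036 -0.07061969] -4.046210354758231
[[ 0.6  0.9]
 [-0.4  1. ]
 [-0.1  0.5]
 [ 0.4  0.4]
 [ 0.3 -1.5]
 [-0.9 -1.5]]
[[ 0.55476832  0.1521496   0.059     ]
 [ 0.54841783  0.06237393  0.059     ]
 [ 0.54206734 -0.02740175  0.059     ]]
[[ 0.60763621  0.14840986  0.074     ]
 [ 0.60128572  0.05863419  0.074     ]
 [ 0.59493523 -0.03114148  0.074     ]]
[[292.61686325 344.10452378]
 [395.23204833 244.91914203]
 [491.7844966  151.59385655]]
scene [[363.66813895 230.47344778]
 [334.38951814 215.56142619]
 [307.91840437 202.07930821]]
```

View pics/c2.png

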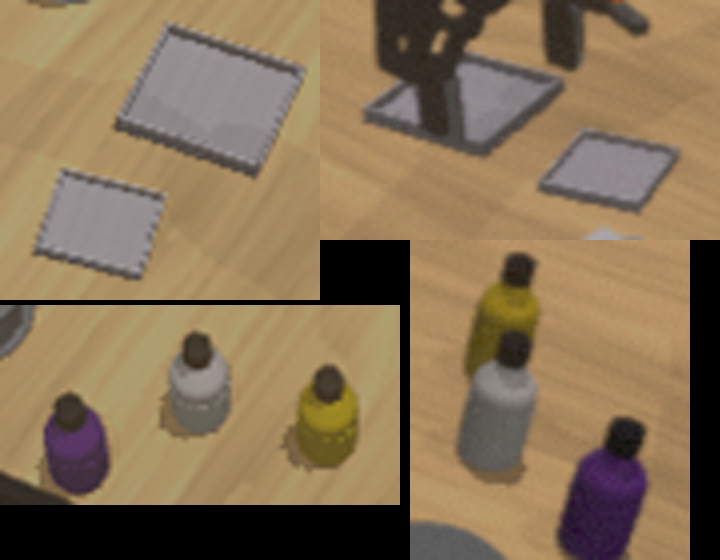

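Run:
```python
from h import *
c=load("side0");s=load("scene0")
for P in [[(168,24),(303,69),(259,163),(119,118)],[(62,170),(164,194),(140,268),(37,245)]]:
    w=np.array([onplane(c,350+u/4,140+v/4,.014) for u,v in P])
    print(w.mean(0),np.linalg.norm(w-np.roll(w,1,0),axis=1),np.degrees(np.arctan2(*(w[2]-w[3])[1::-1])))
print("bside",onplane(c,230+197/4,295+33/4,.089),onplane(c,230+200/4,295+128/4,0))
print("bscene",onplane(s,440+106/4,195+94/4,.089))
for d,n in((c,"side"),(s,"scene")): print(proj(d,[[.425,.345,.0],[.425,.345,.09]]))
# triangulate cap
from scipy.optimize import least_squares
f=lambda X:np.r_[(proj(c,X)-[279.25,303.2])[0],(proj(s,X)-[466.5,218.5])[0]]
r=least_squares(f,[.42,.345,.085]);print(r.x,r.fun)
# yellow, purple
print(onplane(c,230+328/4,295+67/4,.085),onplane(c,230+70/4,295+95/4,.085),"mug",onplane(c,369,112,.09))
print("driver",onplane(c,325,213,.015),onplane(c,363,253,.005))
```

```text
[ 0.39959036 -0.31452137  0.014     ] [0.11598694 0.11610794 0.11234551 0.11527544] -170.04985518789263
[ 0.41014175 -0.14922949  0.014     ] [0.07850212 0.08067141 0.07674574 0.07888943] -162.15689731481044
bside [0.41511342 0.3412569  0.089     ] [0.40381921 0.35913904 0.        ]
bscene [0.40765977 0.34084514 0.089     ]
[[276.50258357 318.48693708]
 [275.04257234 302.17308192]]
[[458.12889043 251.38780295]
 [465.69274556 222.58528284]]
[0.413785   0.34243021 0.09332144] [ 0.10063304 -0.14020989  0.1193219   0.10638801]
[0.33728456 0.31406923 0.085     ] [0.45567366 0.41532833 0.085     ] mug [ 0.57432993 -0.38600735  0.09      ]
driver [ 0.49903447 -0.00353436  0.015     ] [0.33806742 0.04937454 0.005     ]
```

Request:
arm_command(
  commands=[0.342, -0.261, 0.08, 0, 0, 50, 0.75, 0.342, -0.261, 0.08, 0, 0, 50, 0.75, 0.342, -0.261, 0.08, 0, 0, 50, 0.75, 0.342, -0.261, 0.08, 0, 0, 50, 0.75, 0.342, -0.261, 0.08, 0, 0, 50, 0.75, 0.342, -0.261, 0.08, 0, 0, 50, 0.75, 0.342, -0.261, 0.08, 0, 0, 50, 0.75, 0.342, -0.261, 0.08, 0, 0, 50, 0.75],
  force=40,
)

```text
t: 0.9
eef_pos: [0.4369, 0.3112, 0.1584]
tool_rot: [0.0, 0.94, 0.342, -0.0]
contact_force: [0.2, 1.3, 0.7]
gripper_width: 0.751
grasp_force: 0.0
```

Request:
arm_command(
  commands=[0.001, -0.02, 0.008, 0, 0, 0, 0.75, 0.001, -0.02, 0.008, 0, 0, 0, 0.75, 0.001, -0.02, 0.008, 0, 0, 0, 0.75],
)

```text
t: 1.2
eef_pos: [0.4264, 0.3255, 0.1506]
tool_rot: [0.0, 0.94, 0.342, -0.0]
contact_force: [0.3, -0.4, 0.5]
gripper_width: 0.751
grasp_force: 0.0
```

```bash
cat >> h.py <<'E'
def shot(n,f):
    from station import read_camera
    c=read_camera(n);np.savez(f"pics/{f}.npz",**c);cv2.imwrite(f"pics/{f}.png",c["img"][:,:,::-1]);return c
def fray(c,u,v):
    K=c["camera_matrix"];d=np.array([(u-K[0,2])/K[0,0],(v-K[1,2])/K[1,1]]);r=np.hypot(*d);k=np.sin(r)/r if r>1e-9 else 1
    return c["pose"][:3,:3]@np.array([d[0]*k,d[1]*k,np.cos(r)])
def fplane(c,u,v,z):
    d=fray(c,u,v);o=c["pose"][:3,3];return o+d*(z-o[2])/d[2]
def fproj(c,X):
    P=c["pose"];K=c["camera_matrix"];p=(np.atleast_2d(X)-P[:3,3])@P[:3,:3];r=np.hypot(p[:,0],p[:,1]);th=np.arctan2(r,p[:,2])
    return np.c_[K[0,2]+K[0,0]*th*p[:,0]/r,K[1,2]+K[1,1]*th*p[:,1]/r]
E
python3 - <<'E'
from h import *
from station import get_obs
c=shot("wrist","w1");o=get_obs();print(o["eef_pos"],c["pose"],c["camera_matrix"])
print(fproj(c,[[.413,.342,.0],[.413,.342,.09],o["eef_pos"]]))
E
```

```text
[0.42725781 0.32477607 0.15082651] [[ 0.64270134 -0.73483125 -0.21669801  0.48082234]
 [-0.76611609 -0.61606441 -0.1831141   0.37158033]
 [ 0.00105803  0.28370351 -0.95891147  0.29297128]
 [ 0.          0.          0.          1.        ]] [[309.70691629   0.         317.3499779 ]
 [  0.         309.70691629 192.65273357]
 [  0.           0.           1.        ]]
[[295.55576252 177.20246925]
 [286.98023232 207.7033792 ]
 [319.85917128 247.23588867]]
```

View pics/w1.png

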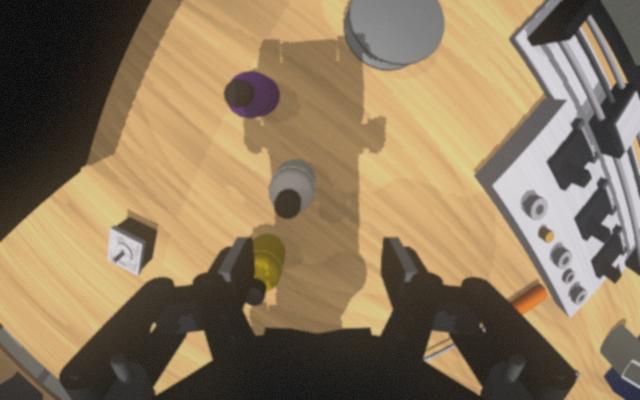

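The wrist view shows the white bottle's cap top at (287,204), close to the predicted (287,208). The bolt heads are at about (536,204), (562,256) and (578,293).

Run:
```python
from h import *
c=dict(np.load("pics/w1.npz"))
b=fplane(c,287,205,.09);print(b)
for p in[(536,204),(562,256),(578,293)]: print(fplane(c,*p,.059))
d=np.array([b[0],b[1],.025])-[.4273,.3248,.1508]
x=np.array([.767,.643,0]);y=np.array([.643,-.767,0]);print(d@x,d@y,-d[2])
```

```text
[0.4145715  0.34322071 0.09      ]
[0.55482649 0.15777954 0.059     ]
[0.54684396 0.07036429 0.059     ]
[ 0.53954998 -0.01447403  0.059     ]
0.0020817591994190814 -0.02231310858013813 0.1258
```

Request:
arm_command(
  commands=[0.002, -0.022, 0.02, 0, 0, 0, 0.75, 0.002, -0.022, 0.04, 0, 0, 0, 0.75, 0.002, -0.022, 0.08, 0, 0, 0, 0.75, 0.002, -0.022, 0.115, 0, 0, 0, 0.75, 0.002, -0.022, 0.126, 0, 0, 0, 0.75, 0.002, -0.022, 0.126, 0, 0, 0, 0.3, 0.002, -0.022, 0.126, 0, 0, 0, 0.2, 0.002, -0.022, 0.126, 0, 0, 0, 0.2],
  force=30,
)

```text
t: 2.05
eef_pos: [0.4152, 0.3447, 0.0265]
tool_rot: [-0.001, 0.94, 0.342, 0.001]
contact_force: [0.3, 0.5, -1.1]
gripper_width: 0.434
grasp_force: 30.1
```

Request:
arm_command(
  commands=[0, 0, 0, 0, 0, 0, 0.2, 0, 0, 0, 0, 0, 0, 0.2, 0, 0, 0, 0, 0, 0, 0.2],
)

```text
t: 2.35
eef_pos: [0.4146, 0.3447, 0.026]
tool_rot: [-0.0, 0.94, 0.342, 0.001]
contact_force: [-0.8, -1.3, 6.8]
gripper_width: 0.43
grasp_force: 30.8
```

Request:
arm_command(
  commands=[0, 0, -0.05, 0, 0, 0, 0.2, 0, 0, -0.1, 0, 0, 0, 0.2, -0.157, 0.319, -0.154, 0, 0, 44, 0.2, -0.157, 0.319, -0.154, 0, 0, 44, 0.2, -0.157, 0.319, -0.154, 0, 0, 44, 0.2, -0.157, 0.319, -0.154, 0, 0, 44, 0.2, -0.157, 0.319, -0.154, 0, 0, 44, 0.2, -0.157, 0.319, -0.154, 0, 0, 44, 0.2],
)

```text
t: 3.15
eef_pos: [0.4846, 0.0542, 0.1706]
tool_rot: [-0.0, 0.999, -0.037, 0.0]
contact_force: [1.6, 0.2, -0.6]
gripper_width: 0.431
grasp_force: 30.9
```

Request:
arm_command(
  commands=[0, 0, 0, 0, 0, 0, 0.2],
)

```text
t: 3.25
eef_pos: [0.4861, 0.0486, 0.1714]
tool_rot: [0.001, 0.999, -0.041, 0.002]
contact_force: [-0.7, 0.3, -1.4]
gripper_width: 0.434
grasp_force: 30.9
```

Request:
arm_command(
  commands=[-0.058, 0.368, 0.05, 0, 0, 0, 0.2, -0.058, 0.368, 0.05, 0, 0, 0, 0.2, -0.058, 0.368, 0.05, 0, 0, 0, 0.2, -0.058, 0.368, 0.05, 0, 0, 0, 0.2, -0.058, 0.368, 0.05, 0, 0, 0, 0.2, -0.058, 0.368, 0.05, 0, 0, 0, 0.2, -0.058, 0.368, 0.05, 0, 0, 0, 0.2, -0.058, 0.368, 0.05, 0, 0, 0, 0.2],
)

```text
t: 4.05
eef_pos: [0.3994, -0.3107, 0.1198]
tool_rot: [0.001, 0.999, -0.037, -0.0]
contact_force: [0.8, -0.9, -1.1]
gripper_width: 0.432
grasp_force: 30.9
```

Request:
arm_command(
  commands=[0, 0, 0, 0, 0, 0, 0.2],
)

```text
t: 4.15
eef_pos: [0.3993, -0.3108, 0.1198]
tool_rot: [0.001, 0.999, -0.038, -0.0]
contact_force: [-0.6, -0.1, -0.8]
gripper_width: 0.435
grasp_force: 30.9
```

Run:
```python
from h import *
from station import get_obs
c=shot("wrist","w2");o=get_obs();print(o["eef_pos"],o["tool_rot"])
print(fproj(c,[[.4,-.315,.004]]),fproj(c,o["eef_pos"]-[0,0,.026]))
```

```text
[ 0.40022397 -0.30835057  0.11971023] [ 1.06442525e-04  9.99328982e-01 -3.66268557e-02 -2.20689422e-04]
[[321.3612466  186.08336152]] [[312.30803003 226.5873963 ]]
```

View pics/w2.png

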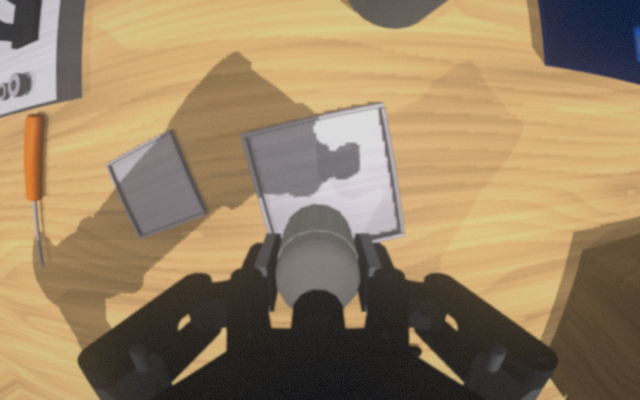

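Request:
arm_command(
  commands=[0, 0.005, 0.04, 0, 0, 0, 0.2, 0, 0.005, 0.07, 0, 0, 0, 0.2, 0, 0.005, 0.08, 0, 0, 0, 0.2, 0, 0.005, 0.088, 0, 0, 0, 0.2, 0, 0.005, 0.09, 0, 0, 0, 0.2, 0, 0.005, 0.09, 0, 0, 0, 0.2],
)

```text
t: 4.8
eef_pos: [0.4015, -0.3119, 0.0307]
tool_rot: [0.0, 0.999, -0.035, 0.001]
contact_force: [0.5, 0.1, -1.7]
gripper_width: 0.436
grasp_force: 30.9
```

Request:
arm_command(
  commands=[0, 0, 0.001, 0, 0, 0, 0.2, 0, 0, 0.001, 0, 0, 0, 0.2, 0, 0, 0.001, 0, 0, 0, 0.2],
)

```text
t: 5.1
eef_pos: [0.4017, -0.3125, 0.03]
tool_rot: [0.0, 0.999, -0.035, 0.001]
contact_force: [-0.8, 1.7, 7.2]
gripper_width: 0.432
grasp_force: 31.5
```

Contact. Releasing and lifting straight up.

Request:
arm_command(
  commands=[0, 0, 0, 0, 0, 0, 0.5, 0, 0, 0, 0, 0, 0, 0.7, 0, 0, 0, 0, 0, 0, 0.75, 0, 0, 0, 0, 0, 0, 0.75, 0, 0, -0.03, 0, 0, 0, 0.75, 0, 0, -0.07, 0, 0, 0, 0.75, 0, 0, -0.11, 0, 0, 0, 0.75, 0, 0, -0.14, 0, 0, 0, 0.75],
)

```text
t: 5.9
eef_pos: [0.4009, -0.3125, 0.171]
tool_rot: [0.0, 0.999, -0.035, 0.001]
contact_force: [0.5, 0.0, 0.1]
gripper_width: 0.749
grasp_force: 0.0
```

Request:
arm_command(
  commands=[0.1, -0.27, -0.01, 0, 0, 0, 0, 0.1, -0.27, -0.01, 0, 0, 0, 0, 0.1, -0.27, -0.01, 0, 0, 0, 0, 0.1, -0.27, -0.01, 0, 0, 0, 0, 0.1, -0.27, -0.01, 0, 0, 0, 0, 0.1, -0.27, -0.01, 0, 0, 0, 0, 0.1, -0.27, -0.01, 0, 0, 0, 0, 0.1, -0.27, -0.01, 0, 0, 0, 0],
)

```text
t: 6.7
eef_pos: [0.5192, -0.049, 0.1786]
tool_rot: [0.0, 0.999, -0.034, -0.0]
contact_force: [-0.4, -0.1, 0.5]
gripper_width: 0.0
grasp_force: 0.0
```

Run:
```python
from h import *
from station import get_obs
c=shot("wrist","w3");o=get_obs();print(o["eef_pos"],o["tool_rot"])
s=shot("side","s3")
a=c["img"][:,:,::-1]
o2=np.zeros((600,800,3),np.uint8);o2[:400,:640]=a;t=cv2.resize(s["img"][135:200,365:440,::-1],None,fx=3,fy=3);o2[400:595,0:225]=t
cv2.imwrite("pics/m3.png",o2)
B=np.array([[.5548,.1521,.059],[.5484,.0624,.059],[.5421,-.0274,.059]]);print(fproj(c,B))
```

```text
[ 0.51874389 -0.05044726  0.17862988] [ 3.17929293e-04  9.99383999e-01 -3.50909487e-02 -3.82982890e-04]
[[115.04278171 166.2542991 ]
 [192.38234355 163.68307508]
 [289.95210412 162.23221704]]
```

View pics/m3.png

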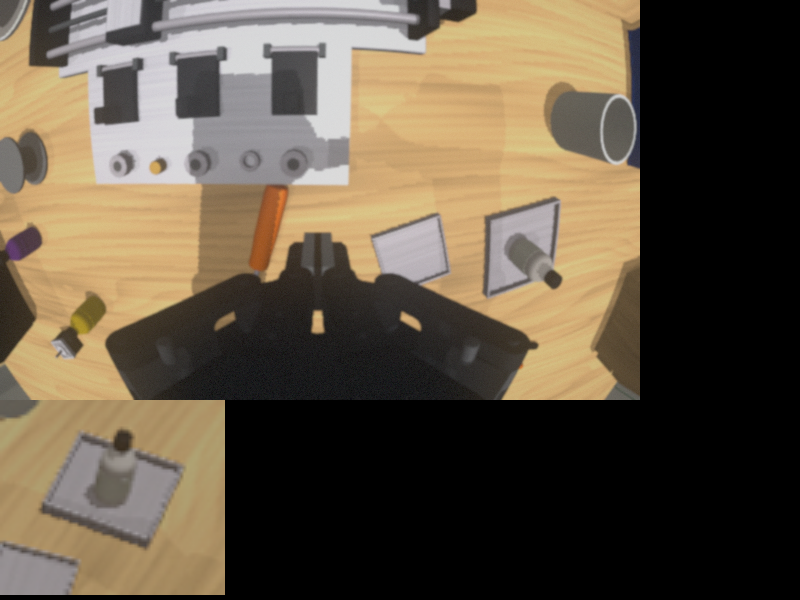

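The bottle stands upright inside the tray. The wrist view shows the bolt heads at (121,161), (199,160) and (293,160), the dowel at (157,166) and the nut at (250,159).

Run:
```python
from h import *
from scipy.optimize import least_squares
c=load("w3");s=load("side0")
px=np.array([(121,161),(199,160),(293,160)]);ps=np.array([(366,405),(472,303),(565,210)])/5+[205,150]-.4
L=np.array([(-.042,.09,.059),(-.042,0,.059),(-.042,-.09,.059)])
W=lambda p:np.c_[L[:,:2]@np.array([[np.cos(p[2]),np.sin(p[2])],[-np.sin(p[2]),np.cos(p[2])]])+p[:2],L[:,2]]
for f in(lambda p:(fproj(c,W(p))-px).ravel(),lambda p:np.r_[(fproj(c,W(p))-px).ravel(),(proj(s,W(p))-ps).ravel()]):
    r=least_squares(f,[.59,.06,-.07]);print(r.x,r.fun.round(1));print(W(r.x))
```

```text
[ 0.59322783  0.05317066 -0.08700986] [-2.6  0.4 -1.6 -0.1  3.1  0.1]
[[ 0.55920773  0.14647999  0.059     ]
 [ 0.55138672  0.05682046  0.059     ]
 [ 0.54356571 -0.03283907  0.059     ]]
[ 0.59316124  0.05345501 -0.08647446] [-2.8  0.5 -1.8 -0.   2.8  0.2  0.5 -1.1 -0.2 -0.7  0.5 -0.9]
[[ 0.55909118  0.14674612  0.059     ]
 [ 0.55131818  0.05708241  0.059     ]
 [ 0.54354517 -0.0325813   0.059     ]]
```

Request:
arm_command(
  commands=[0.023, -0.02, 0.03, 0, 0, 0, 0, 0.023, -0.02, 0.07, 0, 0, 0, 0, 0.023, -0.02, 0.1, 0, 0, 0, 0, 0.023, -0.02, 0.11, 0, 0, 0, 0, 0.023, -0.02, 0.11, 0, 0, 0, 0],
)

```text
t: 7.3
eef_pos: [0.5423, -0.0329, 0.0679]
tool_rot: [0.0, 0.999, -0.036, -0.001]
contact_force: [-0.2, -0.4, 0.6]
gripper_width: -0.002
grasp_force: 0.0
```

Run:
```python
from h import *
from station import get_obs
c=shot("wrist","w4");o=get_obs();print(o["eef_pos"],o["tool_rot"]);print(fproj(c,[.5435,-.0325,.059]),fproj(c,o["eef_pos"]))
cv2.imwrite("pics/w4c.png",cv2.resize(c["img"][140:300,200:440,::-1],None,fx=3,fy=3))
```

```text
[ 0.5434886  -0.03269168  0.06927246] [ 2.60540655e-04  9.99354153e-01 -3.59331782e-02 -1.26436367e-04]
[[315.73061342 238.15605363]] [[316.04305186 246.68094761]]
```

View pics/w4c.png

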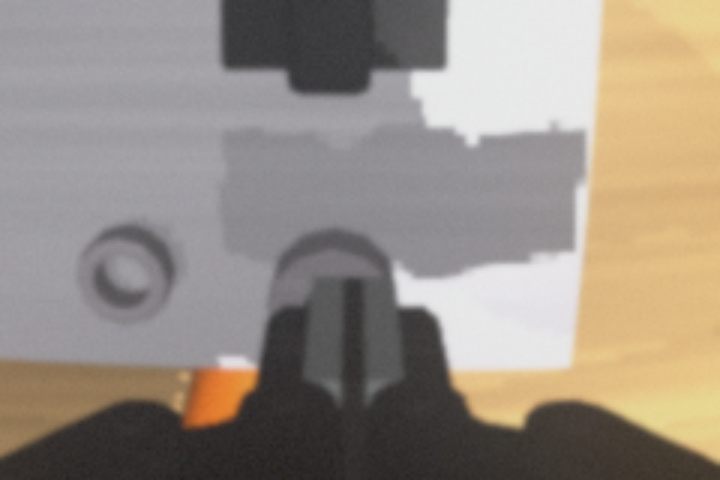

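The fingertips at column 317 are about 4 mm to the right (-y) of the bolt head centre (311). The side-only fit is the better one, so I'm correcting to it and tapping.

Request:
arm_command(
  commands=[-0.002, -0.004, 0.003, 0, 0, 0, 0, -0.002, -0.004, 0.006, 0, 0, 0, 0, -0.002, -0.004, 0.009, 0, 0, 0, 0, -0.002, -0.004, 0.011, 0, 0, 0, 0, -0.002, -0.004, 0.012, 0, 0, 0, 0, -0.002, -0.004, 0.012, 0, 0, 0, 0],
)

```text
t: 7.95
eef_pos: [0.5423, -0.027, 0.0585]
tool_rot: [-0.001, 0.999, -0.035, 0.0]
contact_force: [-4.6, 1.3, 16.8]
gripper_width: -0.004
grasp_force: 8.4
```

Request:
arm_command(
  commands=[0, 0, 0.001, 0, 0, 0, 0, 0, 0, 0.001, 0, 0, 0, 0],
)

```text
t: 8.15
eef_pos: [0.5424, -0.027, 0.0583]
tool_rot: [-0.001, 0.999, -0.035, 0.0]
contact_force: [-8.5, 0.4, 26.2]
gripper_width: 0.006
grasp_force: 13.0
```

Request:
arm_command(
  commands=[0, 0, -0.03, 0, 0, 0, 0, 0, -0.045, -0.03, 0, 0, 0, 0, 0, -0.09, -0.03, 0, 0, 0, 0, 0, -0.09, -0.03, 0, 0, 0, 0, 0, -0.09, -0.008, 0, 0, 0, 0, 0, -0.09, -0.004, 0, 0, 0, 0, 0, -0.09, -0.001, 0, 0, 0, 0, 0, -0.09, -0.001, 0, 0, 0, 0],
)

```text
t: 8.95
eef_pos: [0.5471, 0.0631, 0.0584]
tool_rot: [-0.001, 0.999, -0.035, -0.001]
contact_force: [-8.4, 2.0, 18.9]
gripper_width: 0.001
grasp_force: 9.5
```

Request:
arm_command(
  commands=[0, 0, -0.03, 0, 0, 0, 0, 0, -0.045, -0.03, 0, 0, 0, 0, 0, -0.09, -0.03, 0, 0, 0, 0, 0.001, -0.09, -0.03, 0, 0, 0, 0, 0.001, -0.09, -0.008, 0, 0, 0, 0, 0.001, -0.09, -0.004, 0, 0, 0, 0, 0.001, -0.09, 0, 0, 0, 0, 0, 0.001, -0.09, 0, 0, 0, 0, 0],
)

```text
t: 9.75
eef_pos: [0.5554, 0.1516, 0.0569]
tool_rot: [0.0, 0.999, -0.035, -0.0]
contact_force: [0.2, 0.3, 0.5]
gripper_width: -0.005
grasp_force: 0.0
```

Bolt 3 gives way, so I'm pushing it right down.

Request:
arm_command(
  commands=[0, 0, 0.002, 0, 0, 0, 0, 0, 0, 0.004, 0, 0, 0, 0, 0, 0, 0.006, 0, 0, 0, 0, 0, 0, 0.006, 0, 0, 0, 0],
)

```text
t: 10.15
eef_pos: [0.5561, 0.1518, 0.0521]
tool_rot: [-0.0, 0.999, -0.035, 0.0]
contact_force: [-2.8, -2.4, 11.2]
gripper_width: 0.003
grasp_force: 5.9
```

Request:
arm_command(
  commands=[0, 0, 0.001, 0, 0, 0, 0, 0, 0, 0.002, 0, 0, 0, 0, 0, 0, 0.002, 0, 0, 0, 0],
)

```text
t: 10.45
eef_pos: [0.5562, 0.1519, 0.0519]
tool_rot: [-0.001, 0.999, -0.035, 0.0]
contact_force: [-9.7, -4.0, 30.1]
gripper_width: 0.0
grasp_force: 14.9
```

Request:
arm_command(
  commands=[0, 0, -0.04, 0, 0, 0, 0, 0, 0, -0.078, 0, 0, 0, 0.5, 0.06, -0.001, -0.078, 0, 25, 0, 0.5, 0.06, -0.001, -0.078, 0, 25, 0, 0.5, 0.06, -0.001, -0.078, 0, 25, 0, 0.5, 0.06, -0.001, -0.078, 0, 25, 0, 0.5, 0.06, -0.001, -0.078, 0, 25, 0, 0.5],
  force=40,
)

```text
t: 11.15
eef_pos: [0.6144, 0.15, 0.1265]
tool_rot: [0.008, 0.976, -0.033, 0.215]
contact_force: [-0.6, -0.3, -0.0]
gripper_width: 0.504
grasp_force: 0.0
```

Run:
```python
from h import *
from station import get_obs
c=shot("wrist","w5");o=get_obs();p=o["eef_pos"];q=o["tool_rot"];r=R.from_quat(q[[1,2,3,0]]).as_matrix();print(p,r.round(3),o["q"])
T=np.array([.6077,.1484,.084]);print("tabtip",fproj(c,T),"bolt",fproj(c,[.5548,.1521,.052]))
cv2.imwrite("pics/w5c.png",cv2.resize(c["img"][100:300,160:480,::-1],None,fx=2.4,fy=2.4))
```

```text
[0.61594333 0.1496233  0.12731005] [[ 0.904 -0.069  0.421]
 [-0.063 -0.998 -0.029]
 [ 0.422 -0.    -0.907]] [-0.87177872  0.42491924  0.53018028  2.10398319 -0.03417288  0.27569306
 -2.03196554]
tabtip [[319.75942427 255.43335452]] bolt [[319.27387295 321.26749651]]
```

View pics/w5c.png

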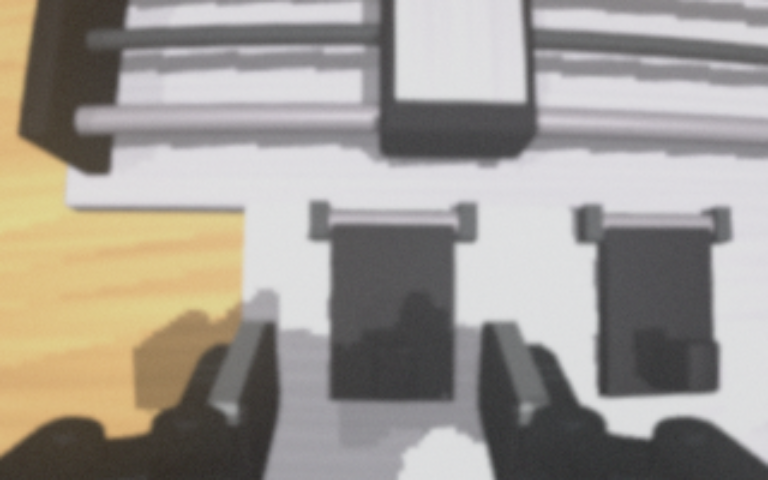

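The crop shows cover 3's flap centred at column 392 while the finger centre is at 378, so the tab is about 5 mm to the right (-y). I'll check the fore-aft alignment from the hinge row (about 217 in the crop) and the flap's front edge (about 398).

Run:
```python
from h import *
c=load("w5")
for u,v,z,n in [(392,217,.048,"hinge"),(392,398,.05,"front"),(655,219,.048,"hinge2"),(655,391,.05,"front2")]:
    print(n,fplane(c,160+u/2.4,100+v/2.4,z))
t=np.array([.6077,.1484]);x=np.array([.9975,-.0706]);print("exp hinge",t+.047*x)
```

```text
hinge [0.65565263 0.14195447 0.048     ]
front [0.59766719 0.14606812 0.05      ]
hinge2 [0.64891264 0.05255886 0.048     ]
front2 [0.59128379 0.05895458 0.05      ]
exp hinge [0.6545825 0.1450818]
```

Request:
arm_command(
  commands=[-0.007, 0.005, 0.016, 0, 0, 0, 0.5, -0.014, 0.005, 0.032, 0, 0, 0, 0.5, -0.021, 0.005, 0.048, 0, 0, 0, 0.5, -0.0275, 0.005, 0.062, 0, 0, 0, 0.5, -0.0275, 0.005, 0.062, 0, 0, 0, 0.5, -0.0275, 0.005, 0.062, 0, 0, 0, 0.3, -0.0275, 0.005, 0.062, 0, 0, 0, 0.1, -0.0275, 0.005, 0.062, 0, 0, 0, 0],
)

```text
t: 12.0
eef_pos: [0.6188, 0.1452, 0.06]
tool_rot: [0.006, 0.975, -0.034, 0.218]
contact_force: [5.5, 3.7, -5.9]
gripper_width: 0.132
grasp_force: 40.8
```

Request:
arm_command(
  commands=[0, 0, 0, 0, 0, 0, 0, 0, 0, 0, 0, 0, 0, 0, 0, 0, 0, 0, 0, 0, 0],
)

```text
t: 12.3
eef_pos: [0.6187, 0.1453, 0.06]
tool_rot: [0.006, 0.975, -0.034, 0.218]
contact_force: [6.2, 3.4, -6.2]
gripper_width: 0.133
grasp_force: 40.7
```

Request:
arm_command(
  commands=[0.0037, 0, -0.0031, 0, -7, 0, 0, 0.0078, 0, -0.0056, 0, -14, 0, 0, 0.0122, 0, -0.0077, 0, -21, 0, 0, 0.0168, 0, -0.0092, 0, -28, 0, 0, 0.0168, 0, -0.0092, 0, -28, 0, 0],
)

```text
t: 12.8
eef_pos: [0.6305, 0.1444, 0.0774]
tool_rot: [-0.005, 0.999, -0.037, -0.029]
contact_force: [-5.3, 1.3, 19.7]
gripper_width: 0.128
grasp_force: 47.2
```

Request:
arm_command(
  commands=[0.0039, 0, -0.0049, 0, -7, 0, 0, 0.0082, 0, -0.0077, 0, -14, 0, 0, 0.0082, 0, -0.0077, 0, -14, 0, 0],
)

```text
t: 13.1
eef_pos: [0.638, 0.1438, 0.0823]
tool_rot: [-0.009, 0.988, -0.035, -0.151]
contact_force: [-2.0, 1.5, 5.7]
gripper_width: 0.13
grasp_force: 45.2
```

Request:
arm_command(
  commands=[0.0043, 0, -0.0044, 0, -8, 0, 0, 0.0092, 0, -0.0077, 0, -16, 0, 0, 0.0092, 0, -0.0077, 0, -16, 0, 0, 0.0092, 0, -0.0077, 0, -16, 0, 0],
)

```text
t: 13.5
eef_pos: [0.6461, 0.1431, 0.0839]
tool_rot: [-0.013, 0.957, -0.033, -0.287]
contact_force: [-3.5, 3.3, -10.7]
gripper_width: 0.129
grasp_force: 44.7
```

Run:
```python
from h import *
from station import get_obs
o=get_obs();print(o["eef_pos"],o["q"],o["t"])
s=shot("side","s6");w=shot("wrist","w6")
a=cv2.resize(s["img"][130:270,200:440,::-1],None,fx=3.3,fy=3.3);print(a.shape)
cv2.imwrite("pics/s6c.png",a)
```

```text
[0.64613384 0.14310997 0.0838924 ] [-0.03442672  0.9596898  -0.37569663  1.18522276  0.0782835   1.58002865
 -2.00325141] 13.5
(462, 792, 3)
```

View pics/s6c.png

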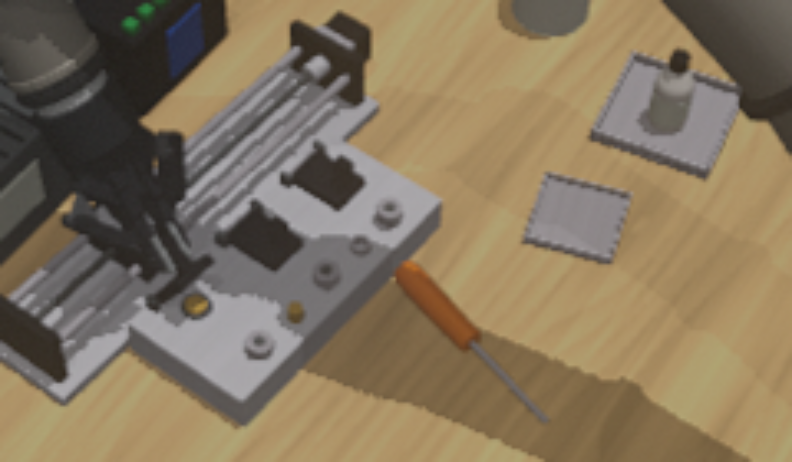

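Cover 3 is held open, covers 1 and 2 are shut, the bottle stands upright in the tray, and the nut, dowel and driver haven't moved. I'll ease the small upward pull and then hand in.

Request:
arm_command(
  commands=[0.0004, 0, 0.0006, 0, 0, 0, 0, 0.0004, 0, 0.0006, 0, 0, 0, 0, 0.0004, 0, 0.0006, 0, 0, 0, 0],
)

```text
t: 13.9
eef_pos: [0.646, 0.1431, 0.0839]
tool_rot: [-0.012, 0.958, -0.033, -0.286]
contact_force: [-3.9, 4.8, -12.5]
gripper_width: 0.134
grasp_force: 44.6
```

```bash
python3 -c "
from station import *
o=get_obs();print(o['eef_pos'],o['tool_rot'],o['contact_force'],o['gripper_width'],o['t']);print(hand_in())"
```

```text
[0.64600733 0.14312225 0.0839273 ] [-0.01199111  0.95771065 -0.03258104 -0.28563089] [ -3.9437308    4.76860946 -12.45875868] 0.1335544009654854 13.9
the job is handed in; nothing more can be done
None
```

The job is handed in at 13.9 s: the bottle stands upright in the tray and let go, the left-hand bolt (bolt 3) was the loose one and is pushed to its seat, and the gripper is holding its cover open at an estimated 52–58°, with covers 1 and 2 shut.

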